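# Set the drying cabinet's door stay to the third hole

## Robot

A 6-joint arm with a two-finger parallel gripper is mounted at the origin on the work surface. World frame = base frame: x ahead of the robot, y to its left, z up, the work surface at z = 0. Lengths are in m, angles in rad, forces in N, time in s.
With the tool pointing down it reaches from about 0.35 to 0.775 m from the base axis. Payload 7.3 kg.
Tool frame: the origin (TCP) lies at the very end of the fingers, on their centre line; the grasp point (between the pads) lies robot.pinch_z behind it (robot.pinch_z is the distance from the TCP to the grasp point, in m); y points along the fingers, z is the direction in which the jaws open and shut, and the axes are right-handed (so a half turn about y gives the same grasp; the last joint's range is limited). The gripper opens to 92 mm and grips with 3 to 60 N. Pads are 19 mm wide; open, the fingers measure 130 mm over their backs; the gripper's body (75 mm by 190 mm) begins 47 mm behind the grasp point.
Start: joints at [1.03, 0.342, 1.524, -0, 1.275, -0.146], TCP at [0.202, 0.485, 0.227] pointing down, gripper open.
Joint ranges: [-2.53, 2.53], [-0.77, 2.02], [0.04, 2.7], [-1, 4.14], [0.28, 2.66], [-3.11, 3.11]. Speed limits (rad/s): [2.57, 2.57, 3.14, 3.14, 3.14, 3.14].

## Interface

Orientations are given as [roll, pitch, yaw] about the fixed x, y, z axes, in that order (R = Rz(yaw) Ry(pitch) Rx(roll)).
In Python, from cell import status, viewer, robot gives the robot as it stands. The module is installed in compiled form; this text tells all that it offers.
- The arm moves only by the shell command python3 -m pendant 'ROWS' [FORCE]. ROWS is JSON, a list that holds one entry, the list of rows, each a list of 7 numbers: the shift along the tool's x, y, z in cm, then the turn, a rotation vector about the tool's x, y, z in rad, then the finger opening in cm, from 0 to 9.18. A call has 1 to 20 rows; each row is the pose to reach, as a shift and turn from the pose commanded when the call began, along the tool's axes at that moment; what a row does not reach only later rows make up. A row lasts 1/10 s, in which the tool goes at most 50 mm and 8.59 degrees, less where a joint would pass 70% of its speed; a pose out of reach is approached as far as the arm can. A call with a gripper value outside its range is refused whole. The fingers move at their own pace and stop on an object; FORCE is the grip in N (left out, the last holds). Time passes only in rows, so rows that repeat a pose let the fingers close. It gives the time, the measured TCP pose, the force and the opening at its end, in the units of the state.
- status.observe(): the state, without advancing time (a new reading comes with each control period).
- viewer.read_camera(name): name is "scene" or "top" or "wrist"; returns a dict with "image" (420x560x3 uint8, red, green, blue), "range_z" (420x560 float32, m along the optical axis (not along the pixel's ray), 0 where there is no reading), "fx", "fy", "cx", "cy" (pixels), "distortion" ([k1, k2, p1, p2, k3] as OpenCV has them; the pictures are not rectified), "camera_from_world" (4x4, takes a point from world to camera coordinates). Camera axes: x right, y up, looking along -z (the intrinsics and any distortion apply to the point x, -y, -z); pixel columns grow to the right and rows downward; lengths in m; the calibration is good to about 2 mm. A picture is of the moment at which its call begins.
- robot.hand_in(): hands the job in, once; it reports no verdict.
The state is a dict: "time": time; "qpos": joint angles; "qvel": joint speeds; "joint_efforts": joint torques, N m; "tool_pos": TCP position; "tool_rot": TCP orientation; "contact_force": force on the tool from outside, world axes, zero at the start; "torque": the same for the moment, N m; "opening": finger opening in m.
Only numpy, scipy, OpenCV 4.12 (cv2) and the standard library are available. Lean on these libraries where they do the work, as an engineer would, in place of code of your own. Each camera call takes 0.05 s, during which the arm holds its last target. There are 200 camera calls.

## Task

Prop the drying cabinet's spring-hinged door ajar on its stay: lift the perforated brass bar by its knob, push the door open with it, and drop the third hole counted from the door over the steel peg until the bar sits fully down and level on the peg's collar, so that it holds the door open by itself once you let go. Feel for the peg rather than forcing the bar down on it, and leave the pots, jars and tools around undisturbed.

Things in the scene. Friction and masses are not known exactly. Their poses are not given: they have to be found in the camera images.
- cabinet: green-painted wooden bench-top drying cabinet, fixed, 300 (x) x 420 (y) x 200 mm tall; origin at the centre of its underside; its -x face carries the door. Its top is flat, 200 mm up
- door (a joint): opening angle of the glazed door, rad, 0 shut. It hangs on a vertical hinge at its +y end and opens towards the cabinet's -x (clockwise from above). Spring hinges always pull it shut: at the stay's pivot that is about 4 N when shut and 5.5 N at 0.2 rad; let go, it swings shut unless the stay holds it
- door_hinge (a point): a point on the door's vertical hinge axis, at the height of the table; in the cabinet's frame it lies at x -170, y +205 mm
- stay: flat brass bar 22 mm wide, 6 mm thick, 227 mm long, 0.2 kg. Origin at its pivot, in the plane of its underside; x runs along the bar to the knob, z up. Four round 11 mm holes at x = 75, 105, 135 and 165 mm (first to fourth from the door). It swings left and right and tilts up about the pivot. At the start it lies beside the peg (on its +y side), drooping 2 degrees
- stay_pivot (a point): the stay's pivot, a brass post on the door's top edge, moving with the door: 305 mm from the hinge axis along the door and 10 mm from it towards the cabinet; 212 mm above the table (height of the bar's underside). With the door shut it is at x -160, y -100 mm in the cabinet's frame
- stay_knob (a point): the place to grip the stay: the upright round dark-wood knob on the bar's far end, 16 mm diameter, from 6 to 42 mm above the bar's underside. This point is on its axis, 200 mm from the pivot, 28 mm above the underside
- stay_hole3 (a point): centre of the third hole from the door, at the bar's underside, 135 mm from the pivot
- peg_base: slotted brass plate 70 x 26 x 4 mm fixed on the cabinet's top; origin at the centre of its underside, x along its slot, parallel to the cabinet's x (away from the door). In the slot stands the steel peg on its collar. The peg is clamped somewhere between -8 and +8 mm along x from the origin (y = 0): where is not measured, so it must be seen or felt
- glazed_bowl: blue bowl 84 mm wide, 50 mm tall, on the cabinet's top; leave alone. Origin under its centre
- oxide_jar: amber jar 52 mm wide, 75 mm tall, on the cabinet's top; leave alone. Origin under its centre
- big_pot: terracotta pot 150 mm wide, 130 mm tall, on the table; leave alone
- slip_mug: white mug 80 mm wide, 90 mm tall, on the table; leave alone
- sponge: yellow sponge block 90 x 60 x 35 mm on the table; leave alone
- turning_tool: flat metal clay scraper with a wooden handle, 200 mm long, lying on the table; leave alone
- water_bowl: terracotta bowl 150 mm wide, 65 mm tall, on the table; leave alone
- peg_seat (a point): point on the plate, at the middle of the slot and the height of the collar's top, 12 mm above the plate's underside, where the level bar's underside sits (collar 20 mm diameter). On the collar stands the 9 mm peg, its flat top (1.5 mm chamfer) 14 mm above the collar. Pressing the bar on peg or collar with over 30 N bends it

How it is judged:
At the end, for the whole second after the job is handed in: The stay's third hole is over the peg (within 3 mm across the plate and within the slot's range along it) with the bar's underside on the collar (10 to 14 mm above the plate's underside), and the door stands open at rest (over 0.12 rad), held by the stay alone (x of stay_hole3 in the frame of peg_base between -0.0105 and 0.0105 m and y of stay_hole3 in the frame of peg_base between -0.003 and 0.003 m and z of stay_hole3 in the frame of peg_base between 0.01 and 0.014 m and value of joint door above 0.12 rad and velocity of joint door between -0.02 and 0.02 rad/s); the robot touches nothing.
It fails at once if the stay is pressed on the peg or its collar with more than 30 N (contact force between stay and peg_base above 30 N).
It fails at once if a bowl, jar, pot, mug, sponge or tool is moved by more than 20 mm (distance of any of glazed_bowl, oxide_jar, big_pot, slip_mug, sponge, turning_tool, water_bowl from where it was at the start of the episode above 0.02 m).
It also fails if it takes over 61 s, if anything falls off the work surface, if the arm or the gripper's body presses on something with over 40 N, if the wrist force passes 120 N, or if a joint passes its speed limit or range.

## Working session

There is one attempt and no reset: what is moved stays moved. The work goes in short steps, Python scripts to look and compute and a shell command to move; the robot and the scene stay as the last step left them, time stands still between calls to the robot, and variables do not carry over. Pictures are saved under pics/ and viewed, about 8 in all and at most 12, crops included, and the job is handed in when it is done.

```bash
mkdir -p pics; python3 - <<'E'
from cell import status, viewer, robot
import cv2,numpy as np
print(status.observe(), robot.pinch_z)
for n in ("scene","top"):
    c=viewer.read_camera(n); np.savez(f"{n}0.npz",**c)
    cv2.imwrite(f"pics/{n}0.png",c["image"][:,:,::-1])
    print(n,c["fx"],c["cx"],c["cy"],c["distortion"],c["camera_from_world"])
E
```

```text
{'time': 0.0, 'qpos': array([ 1.02999973e+00,  3.42723741e-01,  1.52498351e+00,  1.40426278e-05,
        1.27540088e+00, -1.46009850e-01]), 'qvel': array([ 0.0008978 , -0.00109732, -0.00158488,  0.00123304, -0.00073698,
       -0.00081968]), 'joint_efforts': array([-3.25247474e-04, -4.31252003e+01, -2.44217402e+01,  7.16893421e-02,
        5.61510539e-02, -1.57065870e-04]), 'tool_pos': array([0.20169725, 0.48428487, 0.22605613]), 'tool_rot': array([-1.57229373e+00,  2.33774930e-04, -3.94791018e-01]), 'contact_force': array([0.60044186, 0.12944493, 0.48314625]), 'torque': array([-0.03817682,  0.01205056, -0.00255301]), 'opening': 0.09181022664519767} 0.0188
scene 504.55076103128164 268.9093266682073 209.56762320264673 [-0.14380862  0.          0.          0.          0.        ] [[-4.22642421e-01  9.06295688e-01  1.22848694e-03  2.00708354e-01]
 [-7.33741336e-01 -3.42968350e-01  5.86512031e-01  3.14924577e-01]
 [ 5.31974657e-01  2.46983473e-01  8.09939583e-01 -1.99140530e+00]
 [ 0.00000000e+00  0.00000000e+00  0.00000000e+00  1.00000000e+00]]
top 430.70130865459214 274.4500072277651 216.98843397110838 [0.00700388 0.         0.         0.         0.        ] [[-0.02943236 -0.99935775 -0.02044054  0.05432897]
 [ 0.99487137 -0.03126775  0.09619395 -0.57941582]
 [-0.0967713  -0.01750449  0.99515271 -1.31536542]
 [ 0.          0.          0.          1.        ]]
```

View pics/top0.png

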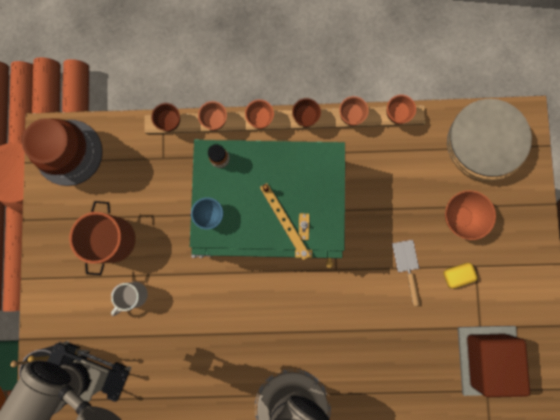

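View pics/scene0.png

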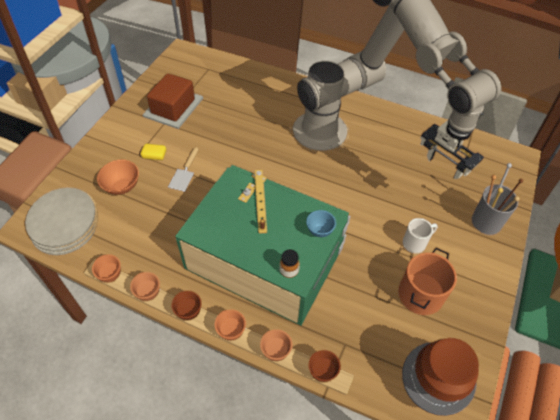

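```bash
cat > h.py <<'E'
import cv2,numpy as np
def K(c): return np.array([[c["fx"],0,c["cx"]],[0,c["fy"],c["cy"]],[0,0,1.]])
def onplane(c,px,z):
    px=np.asarray(px,float).reshape(-1,1,2)
    u=cv2.undistortPoints(px,K(c),np.asarray(c["distortion"],float))[:,0]
    T=np.asarray(c["camera_from_world"]);R=T[:3,:3];o=-R.T@T[:3,3]
    d=np.c_[u[:,0],-u[:,1],-np.ones(len(u))]@R
    return o+d*((z-o[2])/d[:,2])[:,None]
def proj(c,P):
    T=np.asarray(c["camera_from_world"]);q=np.asarray(P,float).reshape(-1,3)@T[:3,:3].T+T[:3,3]
    return cv2.projectPoints(q*[1,-1,-1],np.zeros(3),np.zeros(3),K(c),np.asarray(c["distortion"],float))[0][:,0]
def mask(c,lo,hi):
    return cv2.inRange(cv2.cvtColor(np.ascontiguousarray(c["image"]),cv2.COLOR_RGB2HSV),np.array(lo),np.array(hi))
def blobs(m,mn=20):
    cs=cv2.findContours(m,cv2.RETR_EXTERNAL,cv2.CHAIN_APPROX_NONE)[0]
    return sorted([k for k in cs if cv2.contourArea(k)>=mn],key=cv2.contourArea)[::-1]
E
python3 - <<'E'
from h import *
c=dict(np.load("top0.npz"))
g=blobs(mask(c,(60,80,30),(90,255,255)),2000)
for k in g: 
    r=cv2.minAreaRect(k); p=cv2.boxPoints(r); print("green",r,"\n",onplane(c,p,.2).round(4))
for k in blobs(mask(c,(15,110,120),(30,255,255)),15):
    M=cv2.moments(k); x,y=M["m10"]/M["m00"],M["m01"]/M["m00"]
    if 190<x<350 and 140<y<270:
        p=cv2.boxPoints(cv2.minAreaRect(k)); print("brass",x,y,cv2.contourArea(k),p.round(1).tolist(),"\n",onplane(c,[[x,y]],.208).round(4),onplane(c,p,.21).round(4))
im=c["image"][130:275,185:355,::-1]
cv2.imwrite("pics/crop1.png",cv2.resize(im,None,fx=4.6,fy=4.1,interpolation=cv2.INTER_CUBIC))
E
```

```text
green ((267.8119201660156, 198.52732849121094), (152.4460906982422, 114.12108612060547), 1.1934894323349) 
 [[ 0.4707  0.2641  0.2   ]
 [ 0.7863  0.2541  0.2   ]
 [ 0.7625 -0.1673  0.2   ]
 [ 0.45   -0.1468  0.2   ]]
brass 289.5106732348112 225.50903119868636 812.0 [[259.3999938964844, 186.8000030517578], [286.70001220703125, 172.6999969482422], [325.5, 248.0], [298.1000061035156, 262.1000061035156]] 
 [[ 0.539  -0.0064  0.208 ]] [[ 0.6467  0.072   0.21  ]
 [ 0.6831 -0.0035  0.21  ]
 [ 0.4757 -0.1004  0.21  ]
 [ 0.4404 -0.0261  0.21  ]]
```

View pics/crop1.png

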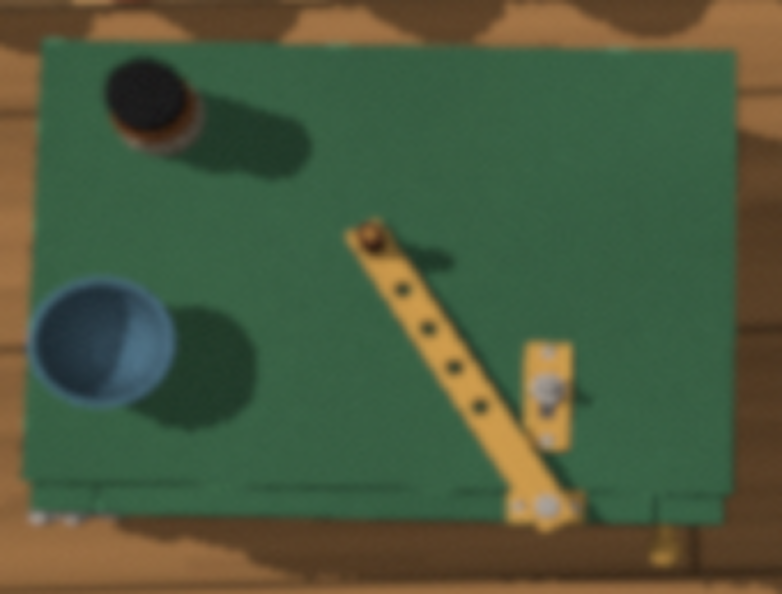

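```bash
python3 - <<'E'
from h import *
c=dict(np.load("top0.npz"))
f=lambda p,z:onplane(c,np.array(p)/[4.6,4.1]+[185,130]-.4,z).round(4)
print("corners farL farR nearR nearL",f([[43,40],[736,50],[731,493],[28,480]],.2))
print("plate ends",f([[548,341],[548,452],[523,396],[573,396]],.204))
print("peg top",f([[548,386]],.226),"pivot",f([[548,505]],.225),"knob top",f([[372,234]],.25))
print("holes 4..1",f([[402,289],[428,328],[455,367],[480,406]],.216))
E
```

```text
corners farL farR nearR nearL [[ 0.7877  0.2508  0.2   ]
 [ 0.7662 -0.1658  0.2   ]
 [ 0.4695 -0.1495  0.2   ]
 [ 0.4904  0.2631  0.2   ]]
plate ends [[ 0.5727 -0.0461  0.204 ]
 [ 0.4994 -0.0434  0.204 ]
 [ 0.5368 -0.0301  0.204 ]
 [ 0.5358 -0.0594  0.204 ]]
peg top [[ 0.5412 -0.0439  0.226 ]] pivot [[ 0.4645 -0.0412  0.225 ]] knob top [[0.6398 0.054  0.25  ]]
holes 4..1 [[ 0.6085  0.0387  0.216 ]
 [ 0.5822  0.0242  0.216 ]
 [ 0.5561  0.0093  0.216 ]
 [ 0.5301 -0.0045  0.216 ]]
```

```bash
python3 -m pendant '[[[0,-4,0,0,0,0,9],[2,-8,-1,0,0,0,9],[7,-8,-3,0,-0.1,0,9],[12,-8,-5,0,-0.2,0,9],[17,-8,-7,0,-0.3,0,9],[22,-8,-9,0,-0.4,0,9],[27,-8,-11,0,-0.5,0,9],[32,-8,-13,0,-0.6,0,9],[37,-8,-15,0,-0.7,0,9],[42,-8,-17,0,-0.8,0,9],[47,-8,-19,0,-0.892,0,9],[52,-8,-21,0,-0.892,0,9],[55,-8,-22,0,-0.892,0,9],[57,-8,-22.8,0,-0.892,0,9],[57,-8,-22.8,0,-0.892,0,9],[57,-8,-22.8,0,-0.892,0,9],[57,-8,-22.8,0,-0.892,0,9],[57,-8,-22.8,0,-0.892,0,9]]]' 30
python3 - <<'E'
from h import *
from cell import viewer
c=viewer.read_camera("wrist"); np.savez("wrist1.npz",**c)
cv2.imwrite("pics/wrist1.png",c["image"][:,:,::-1]); print(c["camera_from_world"])
E
```

```text
time: 1.9
tool_pos: [0.6397, 0.0562, 0.3073]
tool_rot: [-1.571, -0.001, 0.499]
contact_force: [0.8, -0.3, 0.1]
opening: 0.0898
[[-0.47769582  0.87852317 -0.00193494  0.25790621]
 [-0.84503863 -0.46008871 -0.27244832  0.62367242]
 [-0.24024241 -0.12851232  0.96216847 -0.30623929]
 [ 0.          0.          0.          1.        ]]
```

View pics/wrist1.png

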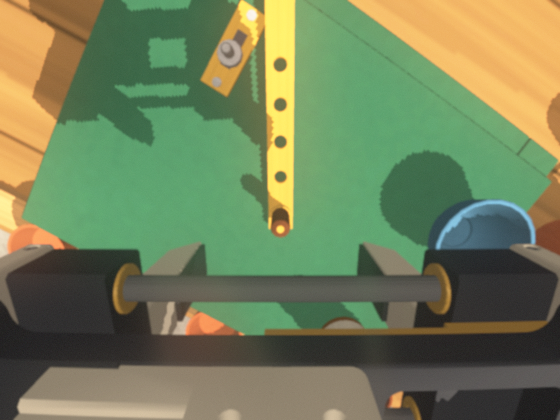

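```bash
python3 - <<'E'
from h import *
c=dict(np.load("wrist1.npz"))
print("knob",onplane(c,[[281,228]],.247))
print("holes1-4",onplane(c,[[280,64.5],[280.5,104],[281,142],[281,177]],.214).round(4))
m=mask(c,(0,0,90),(180,60,255))[20:80,205:260]
print("plate corners",onplane(c,[[239,0],[201,79],[227,97],[266,16]],.204).round(4))
print("peg base/collar",onplane(c,[[231,50]],.212).round(4))
cv2.imwrite("pics/crop2.png",cv2.resize(c["image"][0:110,180:300,::-1],None,fx=6,fy=5.4,interpolation=cv2.INTER_CUBIC))
r=c["range_z"];print(r[45,229],r[228,281])
E
```

```text
knob [[0.64268634 0.05596924 0.247     ]]
holes1-4 [[ 0.5333 -0.0045  0.214 ]
 [ 0.5592  0.01    0.214 ]
 [ 0.5856  0.0248  0.214 ]
 [ 0.6116  0.039   0.214 ]]
plate corners [[ 0.5055 -0.0563  0.204 ]
 [ 0.5725 -0.0582  0.204 ]
 [ 0.575  -0.0328  0.204 ]
 [ 0.5055 -0.0323  0.204 ]]
peg base/collar [[ 0.542  -0.0438  0.212 ]]
0.21315049 0.2311334
```

View pics/crop2.png

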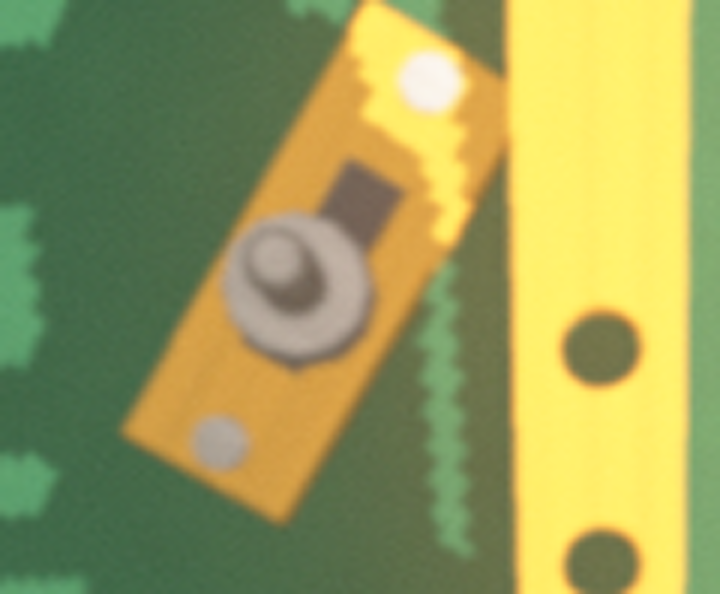

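```bash
python3 - <<'E'
from h import *
c=dict(np.load("wrist1.npz"))
f=lambda p,z:onplane(c,np.array([p])/[6,5.4]+[180,0]-.4,z).round(4)
print("pegtop",f((278,258),.226),"collar",f((298,286),.212),"screws",f((430,82),.2045),f((220,443),.2045))
# solve final pose
yaw=-.05;R=np.array([[np.cos(yaw),-np.sin(yaw)],[np.sin(yaw),np.cos(yaw)]])
peg=.5*(f((278,258),.226)+f((298,286),.212))[0,:2]
# pivot from holes
u=np.array([.6116-.5333,.039+.0045]);u/=np.linalg.norm(u);piv=np.array([.5724,.01735])-120e-3*u
print("peg",peg,"pivot from holes",piv,"ang",np.arctan2(u[1],u[0]))
from scipy.optimize import brentq
for P in (piv,np.array([.4640,-.0417])):
  H=P-R@[.010,-.305]
  def pv(t): a=yaw-t;return H+np.array([[np.cos(a),-np.sin(a)],[np.sin(a),np.cos(a)]])@[.010,-.305]
  t=brentq(lambda t:np.linalg.norm(pv(t)-peg)-.135,0.02,.5);d=(peg-pv(t))/.135
  print("theta",t,"pivot",pv(t),"bar yaw",np.arctan2(d[1],d[0]),"knob",pv(t)+.2*d)
E
```

```text
pegtop [[ 0.5441 -0.0443  0.226 ]] collar [[ 0.5443 -0.0442  0.212 ]] screws [[ 0.5104 -0.0429  0.2045]] [[ 0.5684 -0.0459  0.2045]]
peg [ 0.5442  -0.04425] pivot from holes [ 0.46750113 -0.04092715] ang 0.5070985043923367
theta 0.19136778643474905 pivot [ 0.40956294 -0.03435748] bar yaw -0.07334364831359637 knob [ 0.60902525 -0.04901306]
theta 0.17998940861250848 pivot [ 0.40946283 -0.03583004] bar yaw -0.06241059740703922 knob [ 0.60907345 -0.04830406]
```

```bash
python3 -m pendant '[[[0.3,3,-0.1,0,0,0,9],[0.3,5,-0.1,0,0,0,5],[0.3,7,-0.1,0,0,0,5],[0.3,8,-0.1,0,0,0,4],[0.3,8.5,-0.1,0,0,0,3],[0.3,9,-0.1,0,0,0,3],[0.3,9,-0.1,0,0,0,3]]]' 30
python3 -m pendant '[[[0,0,0,0,0,0,2],[0,0,0,0,0,0,1.5],[0,0,0,0,0,0,1],[0,0,0,0,0,0,0.5],[0,0,0,0,0,0,0.5],[0,0,0,0,0,0,0.5],[0,0,0,0,0,0,0.5]]]' 30
```

```text
time: 2.65
tool_pos: [0.6435, 0.0557, 0.217]
tool_rot: [-1.571, -0.0, 0.497]
contact_force: [-0.2, 0.9, 0.1]
opening: 0.0469
time: 3.35
tool_pos: [0.6436, 0.0555, 0.2168]
tool_rot: [-1.571, -0.0, 0.497]
contact_force: [0.2, -0.4, 1.3]
opening: 0.0154
```

```bash
cat > plan.py <<'E'
import numpy as np
from scipy.spatial.transform import Rotation as Ro
piv0=np.array([.4675,-.0409]);yaw=-.05;r,h=.2004,.0118   # r: along bar incl. grip offset
def rot2(a): return np.array([[np.cos(a),-np.sin(a)],[np.sin(a),np.cos(a)]])
H=piv0-rot2(yaw)@[.010,-.305]
def pv(t): return H+rot2(yaw-t)@[.010,-.305]
def pose(t,phi,psi,dr=0):
    a=r*np.cos(phi)-h*np.sin(phi)+dr
    p=np.r_[pv(t)+a*np.array([np.cos(psi),np.sin(psi)]),.212+r*np.sin(phi)+h*np.cos(phi)]
    return p,Ro.from_euler('z',psi-.004)*Ro.from_euler('y',-(phi+.035))*Ro.from_euler('x',-np.pi/2)
def rows(cur,wps):
    p0,R0=cur
    for w in wps:
        p,R=pose(*w);d=R0.inv().apply(p-p0)*100;v=(R0.inv()*R).as_rotvec()
        print(w,np.r_[d.round(2),v.round(3)].tolist(),p.round(4))
E
python3 - <<'E'
from plan import *
cur=(np.array([.6436,.0555,.2168]),Ro.from_euler('xyz',[-np.pi/2,0,.497]))
rows(cur,[(0,.03,.501),(0,.095,.501),(0,.16,.501)])
print("push/swing")
c2=pose(0,.16,.501)
rows(c2,[(.05,.16,.501),(.1,.16,.501),(.15,.16,.501),(.191,.16,.501),(.191,.16,.4),(.191,.16,.3),(.191,.16,.2),(.191,.16,.1),(.191,.16,.0),(.191,.16,-.073)])
E
```

```text
(0, 0.03, 0.501) [-0.08, -1.3, 0.0, -0.0, -0.0, -0.065] [0.6429 0.0551 0.2298]
(0, 0.095, 0.501) [-0.24, -2.6, 0.0, 0.0, -0.0, -0.13] [0.6415 0.0544 0.2428]
(0, 0.16, 0.501) [-0.48, -3.88, 0.0, 0.0, 0.0, -0.195] [0.6394 0.0532 0.2556]
push/swing
(0.05, 0.16, 0.501) [-1.28, -0.25, 0.78, 0.0, 0.0, 0.0] [0.6241 0.0539 0.2556]
(0.1, 0.16, 0.501) [-2.53, -0.5, 1.63, 0.0, 0.0, 0.0] [0.6089 0.0553 0.2556]
(0.15, 0.16, 0.501) [-3.73, -0.74, 2.54, 0.0, 0.0, 0.0] [0.5938 0.0574 0.2556]
(0.191, 0.16, 0.501) [-4.68, -0.92, 3.33, 0.0, 0.0, 0.0] [0.5815 0.0598 0.2556]
(0.191, 0.16, 0.4) [-4.77, -0.94, 1.36, -0.02, 0.099, -0.0] [0.5902 0.042  0.2556]
(0.191, 0.16, 0.3) [-5.05, -1.0, -0.58, -0.039, 0.197, 0.0] [0.5969 0.0236 0.2556]
(0.191, 0.16, 0.2) [-5.52, -1.09, -2.48, -0.058, 0.295, -0.0] [0.6017 0.0046 0.2556]
(0.191, 0.16, 0.1) [-6.18, -1.22, -4.32, -0.078, 0.393, -0.0] [ 0.6047 -0.0148  0.2556]
(0.191, 0.16, 0.0) [-7.01, -1.38, -6.09, -0.097, 0.492, -0.0] [ 0.6056 -0.0344  0.2556]
(0.191, 0.16, -0.073) [-7.72, -1.52, -7.32, -0.111, 0.563, -0.0] [ 0.6051 -0.0486  0.2556]
```

```bash
python3 -m pendant '[[[0,-0.6,0,0,0,-0.03,0.5],[-0.08,-1.3,0,0,0,-0.065,0.5],[-0.15,-1.95,0,0,0,-0.097,0.5],[-0.24,-2.6,0,0,0,-0.13,0.5],[-0.35,-3.25,0,0,0,-0.162,0.5],[-0.48,-3.88,0,0,0,-0.195,0.5],[-0.48,-3.88,0,0,0,-0.195,0.5],[-0.48,-3.88,0,0,0,-0.195,0.5]]]' 30
python3 -m pendant '[[[-0.6,-0.12,0.4,0,0,0,0.5],[-1.28,-0.25,0.78,0,0,0,0.5],[-1.9,-0.38,1.2,0,0,0,0.5],[-2.53,-0.5,1.63,0,0,0,0.5],[-3.1,-0.62,2.1,0,0,0,0.5],[-3.73,-0.74,2.54,0,0,0,0.5],[-4.2,-0.83,2.95,0,0,0,0.5],[-4.68,-0.92,3.33,0,0,0,0.5],[-4.68,-0.92,3.33,0,0,0,0.5],[-4.68,-0.92,3.33,0,0,0,0.5]]]' 30
```

```text
time: 4.15
tool_pos: [0.6393, 0.053, 0.256]
tool_rot: [-1.571, -0.196, 0.497]
contact_force: [1.7, 0.7, -0.3]
opening: 0.0153
time: 5.15
tool_pos: [0.5827, 0.0603, 0.2561]
tool_rot: [-1.572, -0.198, 0.498]
contact_force: [5.3, 2.8, 0.2]
opening: 0.0154
```

```bash
python3 - <<'E'
from plan import *
rows(pose(.191,.16,.501),[(.191,.16,p) for p in (.45,.4,.35,.3,.25,.2,.15,.1,.05,.0,-.04,-.073)])
E
```

```text
(0.191, 0.16, 0.45) [-0.02, -0.0, -1.0, -0.01, 0.05, 0.0] [0.5861 0.0509 0.2556]
(0.191, 0.16, 0.4) [-0.09, -0.02, -1.98, -0.02, 0.099, -0.0] [0.5902 0.042  0.2556]
(0.191, 0.16, 0.35) [-0.21, -0.04, -2.95, -0.029, 0.148, 0.0] [0.5938 0.0328 0.2556]
(0.191, 0.16, 0.3) [-0.37, -0.07, -3.91, -0.039, 0.197, 0.0] [0.5969 0.0236 0.2556]
(0.191, 0.16, 0.25) [-0.58, -0.12, -4.87, -0.049, 0.246, -0.0] [0.5995 0.0141 0.2556]
(0.191, 0.16, 0.2) [-0.84, -0.17, -5.81, -0.058, 0.295, -0.0] [0.6017 0.0046 0.2556]
(0.191, 0.16, 0.15) [-1.15, -0.23, -6.74, -0.068, 0.344, -0.0] [ 0.6034 -0.0051  0.2556]
(0.191, 0.16, 0.1) [-1.5, -0.3, -7.66, -0.078, 0.393, -0.0] [ 0.6047 -0.0148  0.2556]
(0.191, 0.16, 0.05) [-1.89, -0.37, -8.55, -0.087, 0.442, -0.0] [ 0.6054 -0.0246  0.2556]
(0.191, 0.16, 0.0) [-2.33, -0.46, -9.42, -0.097, 0.492, -0.0] [ 0.6056 -0.0344  0.2556]
(0.191, 0.16, -0.04) [-2.71, -0.53, -10.1, -0.105, 0.531, -0.0] [ 0.6055 -0.0422  0.2556]
(0.191, 0.16, -0.073) [-3.04, -0.6, -10.65, -0.111, 0.563, -0.0] [ 0.6051 -0.0486  0.2556]
```

```bash
python3 -m pendant '[[[-0.02,0,-1,-0.01,0.05,0,0.5],[-0.09,-0.02,-1.98,-0.02,0.099,0,0.5],[-0.21,-0.04,-2.95,-0.029,0.148,0,0.5],[-0.37,-0.07,-3.91,-0.039,0.197,0,0.5],[-0.58,-0.12,-4.87,-0.049,0.246,0,0.5],[-0.84,-0.17,-5.81,-0.058,0.295,0,0.5],[-1.15,-0.23,-6.74,-0.068,0.344,0,0.5],[-1.5,-0.3,-7.66,-0.078,0.393,0,0.5],[-1.89,-0.37,-8.55,-0.087,0.442,0,0.5],[-2.33,-0.46,-9.42,-0.097,0.492,0,0.5],[-2.71,-0.53,-10.1,-0.105,0.531,0,0.5],[-3.04,-0.6,-10.65,-0.111,0.563,0,0.5],[-3.04,-0.6,-10.65,-0.111,0.563,0,0.5],[-3.04,-0.6,-10.65,-0.111,0.563,0,0.5]]]' 30
python3 - <<'E'
from h import *
from cell import viewer
for n in ("wrist","scene","top"):
    c=viewer.read_camera(n); np.savez(n+"3.npz",**c)
    im=np.ascontiguousarray(c["image"][:,:,::-1])
    if n=="wrist": w=im[:, :]; 
    else: 
        p=proj(c,[[.544,-.044,.22]])[0].astype(int); k=im[p[1]-35:p[1]+35,p[0]-35:p[0]+35]; cv2.imwrite(f"pics/{n}3.png",cv2.resize(k,(280,280),interpolation=cv2.INTER_CUBIC))
a=np.vstack([cv2.imread("pics/scene3.png"),cv2.imread("pics/top3.png")])
w=cv2.resize(w[0:300],(520,280)); w=np.vstack([w,np.zeros((280,520,3),np.uint8)])
c=dict(np.load("wrist3.npz"));q=proj(c,[[.544,-.044,.22]])[0].astype(int);print(q)
w[280:]=cv2.resize(np.ascontiguousarray(c["image"][max(q[1]-60,0):q[1]+60,max(q[0]-110,0):q[0]+110,::-1]),(520,280),interpolation=cv2.INTER_CUBIC)
cv2.imwrite("pics/mix3.png",np.hstack([w,a]))
E
```

```text
time: 6.55
tool_pos: [0.6063, -0.0492, 0.2557]
tool_rot: [-1.571, -0.197, -0.077]
contact_force: [5.1, -1.3, 1.2]
opening: 0.0154
[282 136]
```

View pics/mix3.png

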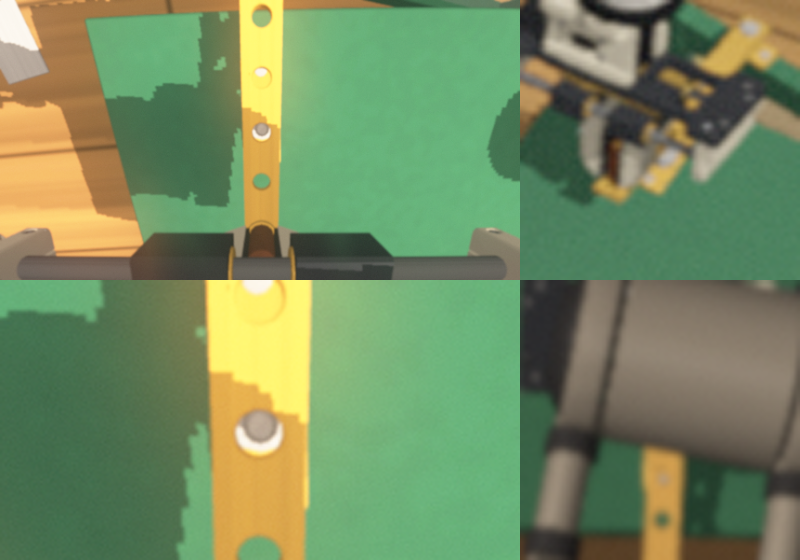

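```bash
python3 - <<'E'
from h import *
from plan import *
c=dict(np.load("wrist3.npz"))
x0,y0=172,76
g=lambda u,v:[[172+u/2.364,76+(v-280)/2.333]]
p=onplane(c,g(260,426),.226);q=onplane(c,g(259,432),.2395)
print("peg",p,"hole top",q)
b=np.array([np.cos(-.073),np.sin(-.073)]);ax=.135*np.cos(.16)-.006*np.sin(.16)
piv=q[0,:2]-ax*b;print("pivot est",piv,"model",pv(.191),"cmd-actual",pose(.191,.16,-.073)[0])
print("peg dist from pivot",np.linalg.norm(p[0,:2]-piv))
rows(pose(.191,.16,-.073),[(.191,f,-.073) for f in (.13,.105,.09,.08,.06,.04,.02,.0)])
E
```

```text
peg [[ 0.54400984 -0.04448436  0.226     ]] hole top [[ 0.54229068 -0.04457119  0.2395    ]]
pivot est [ 0.41032332 -0.03492042] model [ 0.40967162 -0.03435355] cmd-actual [ 0.60511011 -0.04864596  0.25557665]
peg dist from pivot 0.13402819440557098
(0.191, 0.13, -0.073) [0.01, 0.6, 0.0, 0.0, 0.0, 0.03] [ 0.6063 -0.0487  0.2497]
(0.191, 0.105, -0.073) [-0.0, 1.1, 0.0, 0.0, -0.0, 0.055] [ 0.6072 -0.0488  0.2447]
(0.191, 0.09, -0.073) [-0.02, 1.4, 0.0, 0.0, 0.0, 0.07] [ 0.6077 -0.0488  0.2418]
(0.191, 0.08, -0.073) [-0.03, 1.61, 0.0, 0.0, 0.0, 0.08] [ 0.608  -0.0489  0.2398]
(0.191, 0.06, -0.073) [-0.05, 2.01, 0.0, 0.0, 0.0, 0.1] [ 0.6085 -0.0489  0.2358]
(0.191, 0.04, -0.073) [-0.09, 2.41, 0.0, 0.0, -0.0, 0.12] [ 0.6089 -0.0489  0.2318]
(0.191, 0.02, -0.073) [-0.13, 2.81, 0.0, 0.0, -0.0, 0.14] [ 0.6093 -0.0489  0.2278]
(0.191, 0.0, -0.073) [-0.18, 3.2, 0.0, -0.0, 0.0, 0.16] [ 0.6095 -0.049   0.2238]
```

```bash
python3 -m pendant '[[[0,0.3,0,0,0,0.015,0.5],[0,0.6,0,0,0,0.03,0.5],[0,0.8,0,0,0,0.04,0.5],[0,1,0,0,0,0.05,0.5],[0,1,0,0,0,0.05,0.5]]]' 30
python3 -m pendant '[[[0,0.1,0,0,0,0.005,0.5],[0,0.2,0,0,0,0.01,0.5],[0,0.2,0,0,0,0.01,0.5]]]' 30
python3 -m pendant '[[[0,0.1,0,0,0,0.005,0.5],[0,0.2,0,0,0,0.01,0.5],[0,0.2,0,0,0,0.01,0.5]]]' 30
```

```text
time: 7.2
tool_pos: [0.608, -0.0491, 0.2452]
tool_rot: [-1.571, -0.145, -0.076]
contact_force: [5.5, -0.8, 0.4]
opening: 0.015
time: 7.5
tool_pos: [0.6083, -0.0491, 0.2434]
tool_rot: [-1.571, -0.136, -0.076]
contact_force: [4.6, -0.2, 0.6]
opening: 0.0151
time: 7.8
tool_pos: [0.6085, -0.0491, 0.2415]
tool_rot: [-1.571, -0.126, -0.076]
contact_force: [5.9, -0.6, -0.4]
opening: 0.0153
```

```bash
python3 -m pendant '[[[0,0.1,0,0,0,0.005,0.5],[0,0.2,0,0,0,0.01,0.5],[0,0.2,0,0,0,0.01,0.5]]]' 30
python3 -m pendant '[[[0,0.1,0,0,0,0.005,0.5],[0,0.2,0,0,0,0.01,0.5],[0,0.2,0,0,0,0.01,0.5]]]' 30
python3 -m pendant '[[[0,0.1,0,0,0,0.005,0.5],[0,0.2,0,0,0,0.01,0.5],[0,0.2,0,0,0,0.01,0.5]]]' 30
```

```text
time: 8.1
tool_pos: [0.6087, -0.0491, 0.2394]
tool_rot: [-1.571, -0.116, -0.077]
contact_force: [5.0, -0.7, -0.1]
opening: 0.0154
time: 8.4
tool_pos: [0.6089, -0.0491, 0.2374]
tool_rot: [-1.571, -0.106, -0.076]
contact_force: [5.5, 0.0, -0.0]
opening: 0.0153
time: 8.7
tool_pos: [0.6091, -0.0491, 0.2354]
tool_rot: [-1.571, -0.096, -0.077]
contact_force: [6.8, -0.7, -0.3]
opening: 0.0153
```

```bash
for i in 1; do :; done; python3 -m pendant '[[[0,0.1,0,0,0,0.005,0.5],[0,0.2,0,0,0,0.01,0.5],[0,0.2,0,0,0,0.01,0.5]]]' 30
python3 -m pendant '[[[0,0.1,0,0,0,0.005,0.5],[0,0.2,0,0,0,0.01,0.5],[0,0.2,0,0,0,0.01,0.5]]]' 30
python3 -m pendant '[[[0,0.1,0,0,0,0.005,0.5],[0,0.2,0,0,0,0.01,0.5],[0,0.2,0,0,0,0.01,0.5]]]' 30
python3 -m pendant '[[[0,0.1,0,0,0,0.005,0.5],[0,0.2,0,0,0,0.01,0.5],[0,0.2,0,0,0,0.01,0.5]]]' 30
```

```text
time: 9.0
tool_pos: [0.6092, -0.0491, 0.2334]
tool_rot: [-1.571, -0.085, -0.077]
contact_force: [5.9, -0.9, -0.5]
opening: 0.0154
time: 9.3
tool_pos: [0.6094, -0.0491, 0.2314]
tool_rot: [-1.571, -0.075, -0.077]
contact_force: [5.0, 0.1, -0.5]
opening: 0.0147
time: 9.6
tool_pos: [0.6095, -0.0492, 0.2294]
tool_rot: [-1.571, -0.065, -0.077]
contact_force: [5.8, -0.4, -0.5]
opening: 0.0155
time: 9.9
tool_pos: [0.6096, -0.0492, 0.2274]
tool_rot: [-1.571, -0.055, -0.077]
contact_force: [4.9, -1.3, -0.7]
opening: 0.0152
```

```bash
python3 -m pendant '[[[0,0.1,0,0,0,0.005,0.5],[0,0.2,0,0,0,0.01,0.5],[0,0.2,0,0,0,0.01,0.5]]]' 30
python3 -m pendant '[[[0,0.05,0,0,0,0.0025,0.5],[0,0.1,0,0,0,0.005,0.5],[0,0.1,0,0,0,0.005,0.5]]]' 30
python3 -m pendant '[[[0,0.05,0,0,0,0.0025,0.5],[0,0.1,0,0,0,0.005,0.5],[0,0.1,0,0,0,0.005,0.5]]]' 30
```

```text
time: 10.2
tool_pos: [0.6096, -0.0491, 0.2264]
tool_rot: [-1.571, -0.046, -0.077]
contact_force: [3.2, 0.1, 4.8]
opening: 0.0153
time: 10.5
tool_pos: [0.6096, -0.0491, 0.2263]
tool_rot: [-1.571, -0.042, -0.077]
contact_force: [0.4, -0.2, 8.3]
opening: 0.0155
time: 10.8
tool_pos: [0.6096, -0.0491, 0.2261]
tool_rot: [-1.571, -0.038, -0.077]
contact_force: [-1.3, 0.0, 13.3]
opening: 0.0154
```

```bash
python3 -m pendant '[[[0,-0.08,0,0,0,0,0.5],[0,-0.15,0,0,0,0,0.5],[0,-0.15,0,0,0,0,0.5]]]' 30
python3 - <<'E'
from h import *
from cell import viewer
c=viewer.read_camera("wrist");np.savez("wrist4.npz",**c)
q=proj(c,[[.544,-.044,.22]])[0].astype(int);print(q)
a=cv2.resize(np.ascontiguousarray(c["image"][max(q[1]-60,0):q[1]+60,q[0]-80:q[0]+80,::-1]),(800,600),interpolation=cv2.INTER_CUBIC)
cv2.imwrite("pics/w4.png",a)
# bar slope from depth
u=np.arange(20,190)
for v in (30,60,90,110,130,150,170,190):
    x=q[0]+8; r=c["range_z"][v,x]; d=onplane(c,[[x,v]],0)[0]
    T=np.asarray(c["camera_from_world"]);o=-T[:3,:3].T@T[:3,3]; k=(d-o); k/=-(T[:3,:3]@k)[2]; print(v,(o+k*r).round(4))
E
```

```text
time: 11.1
tool_pos: [0.6095, -0.0492, 0.2262]
tool_rot: [-1.571, -0.037, -0.077]
contact_force: [2.7, -0.8, 7.3]
opening: 0.0151
[282 141]
30 [ 0.4907 -0.036   0.2194]
60 [ 0.5037 -0.0369  0.2167]
90 [ 0.5182 -0.0379  0.2182]
110 [ 0.5281 -0.0386  0.218 ]
130 [ 0.5384 -0.0393  0.2175]
150 [ 0.549  -0.0401  0.2186]
170 [ 0.5602 -0.0408  0.2179]
190 [ 0.5717 -0.0416  0.2182]
```

View pics/w4.png

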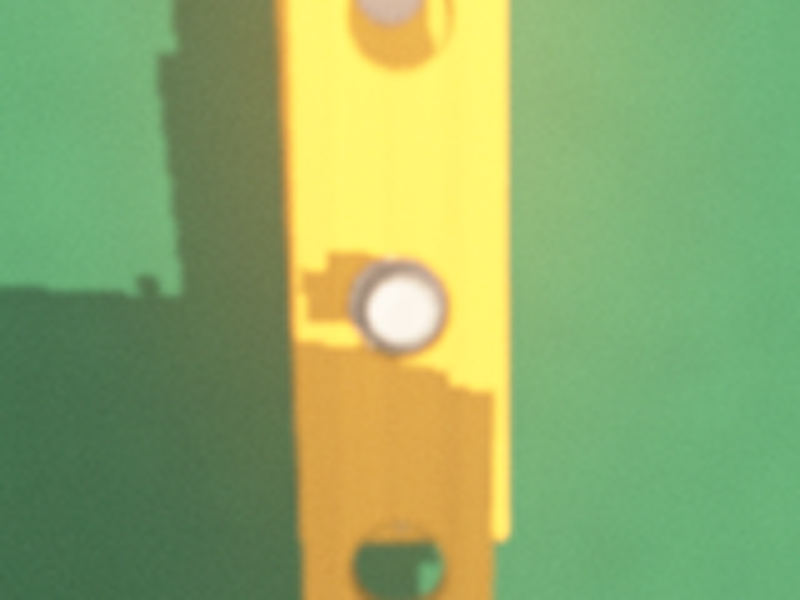

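```bash
python3 -m pendant '[[[0,-0.05,0,0,0,0,0.5],[0,-0.05,0,0,0,0,0.5],[0,-0.05,0,0,0,0,1.8],[0,-0.05,0,0,0,0,2.2],[0,-0.05,0,0,0,0,3],[0,-0.05,0,0,0,0,4],[0,-0.05,0,0,0,0,4]]]' 30
python3 -m pendant '[[[0,-1,0,0,0,0,4],[0,-2,0,0,0,0,4],[0,-4,0,0,0,0,4],[0,-7,0,0,0,0,4],[0,-10,0,0,0,0,4],[0,-10,0,0,0,0,4]]]' 30
python3 - <<'E'
from h import *
from cell import viewer
c=viewer.read_camera("wrist");np.savez("wrist5.npz",**c)
cv2.imwrite("pics/w5.png",c["image"][:,:,::-1])
T=np.asarray(c["camera_from_world"]);o=-T[:3,:3].T@T[:3,3]
b=np.array([np.cos(-.073),np.sin(-.073)]);n=np.array([-b[1],b[0]])
for s in (.03,.06,.09,.12,.15,.175):
    P=np.r_[pv:=np.array([.4102,-.0346])+s*b+.007*n,.218];u=proj(c,P)[0].round().astype(int)
    if 0<=u[0]<560 and 0<=u[1]<420:
        k=onplane(c,[u],0)[0]-o;k/=-(T[:3,:3]@k)[2];print(s,u,(o+k*c["range_z"][u[1],u[0]]).round(4))
E
```

```text
time: 11.85
tool_pos: [0.6087, -0.0489, 0.2254]
tool_rot: [-1.57, -0.034, -0.077]
contact_force: [-0.6, -0.1, 0.4]
opening: 0.0388
time: 12.45
tool_pos: [0.6069, -0.049, 0.3319]
tool_rot: [-1.572, -0.045, -0.076]
contact_force: [-0.3, 0.8, 0.1]
opening: 0.0401
0.03 [290   0] [ 0.4409 -0.03    0.2185]
0.06 [290  42] [ 0.4708 -0.032   0.218 ]
0.09 [290  81] [ 0.5005 -0.0341  0.2182]
0.12 [290 118] [ 0.5306 -0.0362  0.2185]
0.15 [290 152] [ 0.5603 -0.0382  0.2173]
0.175 [290 179] [ 0.5849 -0.0399  0.2188]
```

View pics/w5.png

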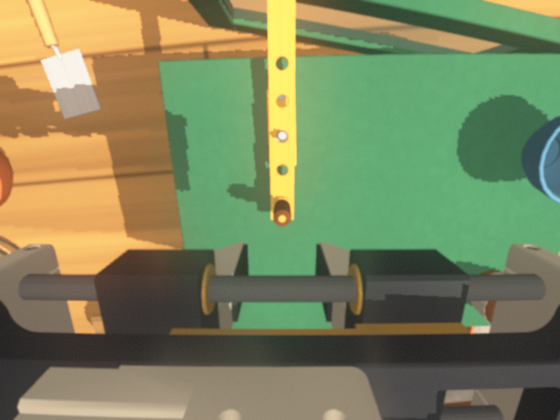

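The bar is level, its top at z about 0.218. The peg shows in the third hole at (282,136), and the door stands open with the gripper clear above.

```bash
python3 - <<'E'
from cell import robot,status
print(status.observe()["contact_force"]); print(robot.hand_in())
E
```

```text
[-0.39935596 -0.0493357  -0.67772273]
the job is handed in; nothing more can be done
None
```

The door is propped open on the stay and the job is handed in; the hand-in reported no verdict. I gripped the knob, lifted the bar, pushed the door open to about 0.19 rad and swung the third hole over the peg. Then I lowered it in 1–2 mm steps until I felt the collar, let go and moved up about 10 cm.

**After release:**
- The wrist camera shows the peg in the third hole and the door standing open.
- Depth along the bar reads level at about 0.218 m, so the underside is at about 0.212 m, the collar's height.
- The contact force is about zero, so the gripper is clear. The arm finished at about 12.5 s of the 61 s allowed.

**What was less certain:**
- **Contact height:** the bar met the collar about 2.5 mm higher at the tool than my model predicted. The depth readings showed it level and seated, so I put this down to my tool-height estimate.
- **Pressing force:** the wrist reading peaked at 13 N on seating, which I estimate as about 20 N at the collar, under the 30 N limit. The collar force itself was not measured.
- **Door at rest:** I did not measure the door's angle or speed directly. The 0.19 rad comes from the geometry, and I took only one picture after letting go.
- **Other objects:** I did not measure the pots, jars and tools again. I felt no unexpected contact during the moves.

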